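Hold the notched scale glass over the swing-out light

ROBOT

A 7-joint arm with a two-finger parallel gripper is mounted at the origin on the work surface. World frame = base frame: x ahead of the robot, y to its left, z up, the work surface at z = 0. Lengths are in m, angles in rad, forces in N, time in s.
With the tool pointing down it reaches from about 0.425 to 0.925 m from the base axis. Payload 6.8 kg.
Tool frame: the origin (TCP) lies at the very end of the fingers, on their centre line; the grasp point (between the pads) lies 19 mm behind it; z points along the fingers, y is the line along which they close (so a half turn about z gives the same grasp; the last joint's range is limited). The gripper opens to 85 mm and grips with 20 to 120 N. Pads are 22 mm wide; open, the fingers measure 114 mm over their backs; the gripper's body (76 mm by 85 mm) begins 54 mm behind the grasp point. The pads swing forward as they close: fully open they stand 13 mm farther back than shut.
Start: joints at [1.093, 0.477, 0.022, 1.555, -0.011, 1.109, -0.083], TCP at [0.244, -0.629, 0.231] pointing down, gripper open.
Joint ranges: [-2.96, 2.96], [-0.34, 2.1], [-1.41, 1.46], [0.24, 2.44], [-1.37, 4.51], [0.17, 1.92], [-2.96, 2.96]. Speed limits (rad/s): [2.39, 2.39, 3.14, 3.14, 3.14, 3.14, 3.14].

INTERFACE

Orientations are given as a rotation vector (axis times angle).
In Python, from bench import r gives the robot as it stands.
- The arm moves only by the tool play_rows, never from a script. Its argument "targets" is text: rows parted by semicolons, each of 5 numbers parted by spaces: the closure, from -1 (fully open) to 1 (shut), then the shift along the tool's x, y, z in m, then the turn about the tool's z in rad. In form: gripper dx dy dz spin; .... A call has 1 to 8 rows; each row is the pose to reach, as a shift and turn from the pose commanded when the call began, along the tool's axes at that moment; what a row does not reach only later rows make up. A row lasts 1/12 s, in which the tool goes at most 41.7 mm and 7.16 degrees, less where a joint would pass 70% of its speed; a pose out of reach is approached as far as the arm can. A call with a gripper value outside its range is refused whole. The fingers move at their own pace and stop on an object; "squeeze" is the grip in N (left out, the last holds). Time passes only in rows, so rows that repeat a pose let the fingers close. It gives the time, the measured TCP pose, the force, the opening and the grip force at its end, in the units of the state.
- r.get_obs(): the state, without advancing time (a new reading comes with each control period).
- r.grab_frame(name): name is "side" or "top"; returns the picture (400x640x3 uint8, red, green, blue); there is no depth.
- r.camera_info(name): a dict with "fov_y" (degrees; the focal length in pixels is half the picture's height over the tangent of half this angle, whatever the lens; pixels are square), "cx", "cy" (the principal point, pixels), "position" and "rotation" of the camera in the world. Camera axes: x right, y down, z forward; pixel columns grow to the right and rows downward; lengths in m; the calibration is good to about 2 mm. A picture is of the moment at which its call begins. camera_info takes no time and is no camera call.
- r.hand_in(): hands the job in; it is judged then, once.
The state is a dict: "clock": time; "joints": joint angles; "qvel": joint speeds; "tau": joint torques, N m; "tcp_pos": TCP position; "orientation": TCP orientation; "contact_force": force on the tool from outside, world axes, zero at the start; "moment": the same for the moment, N m; "grip_width": finger opening in m; "gripper_force": force on a finger pad.
Only numpy, scipy, OpenCV 4.12 (cv2) and the standard library are available. Lean on these libraries where they do the work, as an engineer would, in place of code of your own. Each camera call takes 0.05 s, during which the arm holds its last target. There are 200 camera calls.

TASK

Swing the bench inspection light out by its black upright post, clockwise seen from above, until its spring snaps it home against the end stop. Then pick up the scale glass that has a notched corner (the notch marks its frosted label end), by its clear end, and present it for reading: hold it level, label side up, with the frosted end centred over the light disc and about 4 cm above it. Finish while still holding it there with nothing else touching it, and leave the other glass and everything else on the bench where it lies.

Things in the scene. Friction and masses are not known exactly. Their poses are not given: they have to be found in the camera images.
- lamp_arm (a joint): vertical hinge of the swing-out light: rad, 0 parked (where it starts), grows clockwise seen from above, end stop at 1.40. An over-centre spring holds it parked (about 0.26 N m, fading to none at 1.0 rad; let go below 0.85 it springs back); past about 1.12 rad the spring pulls it home to 1.40 and keeps it there with 0.12 N m. Seated is above 1.36.
- lamp_base: steel foot of the swing-out light, fixed to the bench: disc of radius 55 mm, 12 mm high, with the hinge column and a spring strut (top 59 mm) on it; origin under its centre, yaw 0 when the parked arm points to -x. It carries the aluminium arm: a bar 16 mm wide, its top 40 mm above the bench, from the hinge out to the light disc.
- lamp_hinge (a point): point on the hinge axis, 40 mm above the bench
- lamp_post (a point): top centre of the black upright post on the arm by which it is swung: a cylinder 14 mm in diameter, standing from 40 to 88 mm above the bench, 85 mm from the hinge axis
- lamp_light (a point): centre of the upper face of the white light disc (76 mm in diameter, 13 mm thick, upper face 50 mm above the bench) at the end of the arm, 150 mm from the hinge axis and in line with the post
- notched_glass: glass slip to present, 110 x 46 x 6 mm, about 73 g, lying label up on a cork rest (56 x 26 mm, 24 mm high), underside 24 mm above the bench. Origin: centre of the underside; x along the length to the frosted end, y across, z out of the label side. Frosted whitish from x = 22 to 55 mm, two fine ruled lines on top, a 12 x 12 mm square notch cut in the +x, +y corner. The rest is clear.
- notched_glass_frost (a point): centre of the frosted end, on the underside of the notched glass, 38 mm from its origin along x
- spare_glass: the other scale glass, same size and frosted at one end too but without a notch, on a like cork rest; to be left alone. Origin at the centre of the underside, x towards its frosted end
- gauge_housing: bystander: black round gauge housing, 66 mm in diameter, 42 mm high, origin under its centre
- bezel_ring: bystander: steel ring, 60 mm in diameter, 12 mm high, origin under its centre
- tape_roll: bystander: white roll, 56 mm in diameter, 18 mm high, origin under its centre
- parts_jar: bystander: small amber jar, 48 mm in diameter, about 60 mm high, origin under its centre
- screwdriver: bystander: screwdriver with a yellow handle, 183 mm long, 20 mm high; origin near its middle, x along it towards the tip
- pliers: bystander: pliers lying flat, about 145 mm long, 10 mm high; origin at the joint, x along them towards the jaws
Not all that is in view belongs to the job. Leave any blue look-alike of the notched_glass alone.

How it is judged:
By the outcome, as a careful person would: the job done as asked, in the order asked, and still so for the second after the job is handed in, while the arm keeps its last pose, push and grip.
It also fails if it takes over 58 s, if anything falls off the work surface, if the arm or the gripper's body presses on something with over 40 N, if the wrist force passes 120 N, or if a joint passes its speed limit or range.

## Working session

There is one attempt and no reset: what is moved stays moved. The work goes in short steps, Python scripts to look and compute and a tool call to move; the robot and the scene stay as the last step left them, time stands still between calls to the robot, and variables do not carry over. Pictures are saved under pics/ and viewed, at most 10 in all, crops included, and the job is handed in when it is done.

Besides the shell and the picture viewer there is one more tool, called as a command line: name --argument value ..., lists and objects as JSON in quotes. play_rows: Moves the arm, as the interface text tells. Its arguments: {"type":"object","properties":{"targets":{"type":"string"},"squeeze":{"type":"number"}},"required":["targets"]}

```bash
mkdir -p pics; ls
python3 - <<'E'
from bench import r
import cv2
for n in("side","top"):
    i=r.camera_info(n);print(n,i)
    f=r.grab_frame(n);cv2.imwrite(f"pics/{n}0.png",f[:,:,::-1])
o=r.get_obs();print({k:o[k] for k in("clock","tcp_pos","orientation","grip_width","contact_force")})
E
```

```text
pics
side {'fov_y': 56.101599690454464, 'cx': 316.4916696455361, 'cy': 201.0349314524042, 'position': array([0.06217257, 0.5782321 , 0.68964422]), 'rotation': array([-0.91381719,  2.42569312, -1.15944433])}
top {'fov_y': 56.603080948293304, 'cx': 315.6117234987866, 'cy': 197.3271966349129, 'position': array([0.4459576 , 0.02493649, 1.02563966]), 'rotation': array([-2.16711957,  2.18815119, -0.1156407 ])}
{'clock': 0.1, 'tcp_pos': array([ 0.2437622 , -0.62890064,  0.23043548]), 'orientation': array([-3.08652650e+00, -5.77280789e-01,  6.46341775e-04]), 'grip_width': 0.08554712237496707, 'contact_force': array([-0.97433776,  0.1484501 , -0.17639544])}
```

View pics/top0.png

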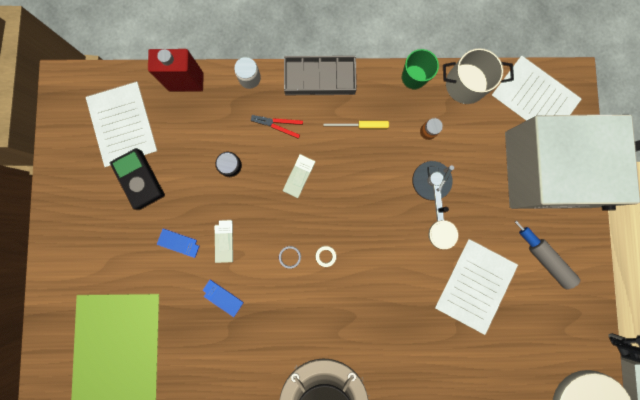

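View pics/side0.png

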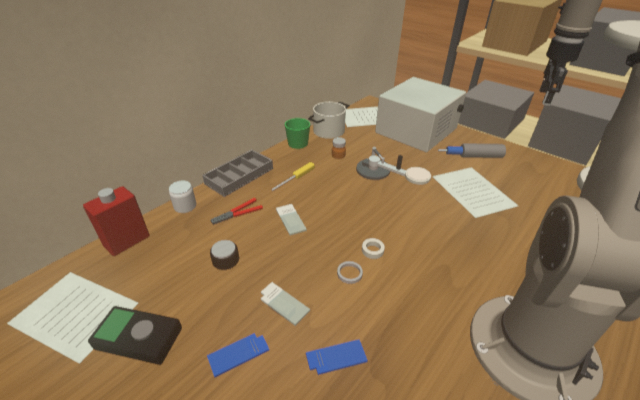

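The top view shows the lamp foot at (432,180), the post at about (443,210) and the disc at (444,235). Candidates for the notched glass are the pale slips at (224,241) and (299,176), plus blue look-alikes at (178,243) and (222,298). The slip at (224,241) seems to have a notched corner, so I'll check it in a crop.

```bash
cat > h.py <<'E'
import numpy as np,cv2
from scipy.spatial.transform import Rotation as R
from bench import r
def ray(n,u,v):
    i=r.camera_info(n);f=200/np.tan(np.radians(i["fov_y"])/2)
    d=R.from_rotvec(i["rotation"]).as_matrix()@np.array([(u-i["cx"])/f,(v-i["cy"])/f,1]);return np.array(i["position"]),d
def onz(n,u,v,z):
    p,d=ray(n,u,v);return p+d*(z-p[2])/d[2]
def proj(n,P):
    i=r.camera_info(n);f=200/np.tan(np.radians(i["fov_y"])/2)
    c=R.from_rotvec(i["rotation"]).as_matrix().T@(np.array(P)-i["position"]);return np.round([f*c[0]/c[2]+i["cx"],f*c[1]/c[2]+i["cy"]],1)
E
python3 - <<'E'
from h import *
t=cv2.imread("pics/top0.png");s=cv2.imread("pics/side0.png")
def c(im,u,v,w=33,h=25,k=12): return cv2.resize(im[v-h:v+h,u-w:u+w],(400,300),interpolation=cv2.INTER_CUBIC)
cv2.imwrite("pics/crop.png",np.vstack([np.hstack([c(t,224,241),c(t,299,176)]),np.hstack([c(s,285,302),c(t,438,208,53,40)])]))
hsv=cv2.cvtColor(t,cv2.COLOR_BGR2HSV)
def blob(m,u,v):
    n,l,st,ce=cv2.connectedComponentsWithStats(m.astype(np.uint8))
    k=l[v,u];print((u,v),k,st[k],ce[k]);return (l==k).astype(np.uint8),ce[k]
low=(hsv[...,1]<75)&(hsv[...,2]>130)
for (u,v) in((224,241),(299,176)):
    m,ce=blob(low,u,v);cs,_=cv2.findContours(m,0,2);q=cv2.minAreaRect(max(cs,key=cv2.contourArea));b=cv2.boxPoints(q)
    P=np.array([onz("top",x,y,.030) for x,y in b]);print(b.round(1).tolist());print(P.round(4),np.linalg.norm(P[0]-P[1]),np.linalg.norm(P[1]-P[2]),P.mean(0))
disc=(hsv[...,2]>200)&(hsv[...,1]<60)
m,ce=blob(disc,444,236);L=onz("top",*ce,.05);print("light",L,"diam px",m.sum())
dark=(hsv[...,2]<110)&(hsv[...,1]<90)
m,ce=blob(dark,420,185);cs,_=cv2.findContours(m,0,2);(x,y),rad=cv2.minEnclosingCircle(max(cs,key=cv2.contourArea));B=onz("top",x,y,.012);print("base",x,y,rad,B,np.linalg.norm((B-L)[:2]))
E
```

```text
(224, 241) 19 [214 220  19  43 756] [223.53571429 241.25793651]
[[214.0, 220.0], [232.0, 220.0], [232.0, 262.0], [214.0, 262.0]]
[[0.4828 0.2856 0.03  ]
 [0.4823 0.2376 0.03  ]
 [0.3714 0.2364 0.03  ]
 [0.372  0.2838 0.03  ]] 0.04794879537367015 0.1108831994960539 [0.42711807 0.26087149 0.03      ]
(299, 176) 11 [283 154  32  44 720] [298.55555556 175.53333333]
[[281.8999938964844, 190.60000610351562], [299.3999938964844, 153.1999969482422], [315.3999938964844, 160.8000030517578], [297.8999938964844, 198.10000610351562]]
[[0.5602 0.1045 0.03  ]
 [0.6621 0.0567 0.03  ]
 [0.6409 0.0131 0.03  ]
 [0.5394 0.0613 0.03  ]] 0.11256910963320901 0.048470201353419014 [0.60064722 0.05889434 0.03      ]
(444, 236) 8 [430 211  28  38 673] [443.18870728 233.25705795]
light [ 0.44141476 -0.31989569  0.05      ] diam px 673
(420, 185) 25 [413 161  39  40 934] [430.67665953 179.08029979]
base 432.78814697265625 179.49661254882812 20.539262771606445 [ 0.58934882 -0.31083814  0.012     ] 0.1482110859748035
```

View pics/crop.png

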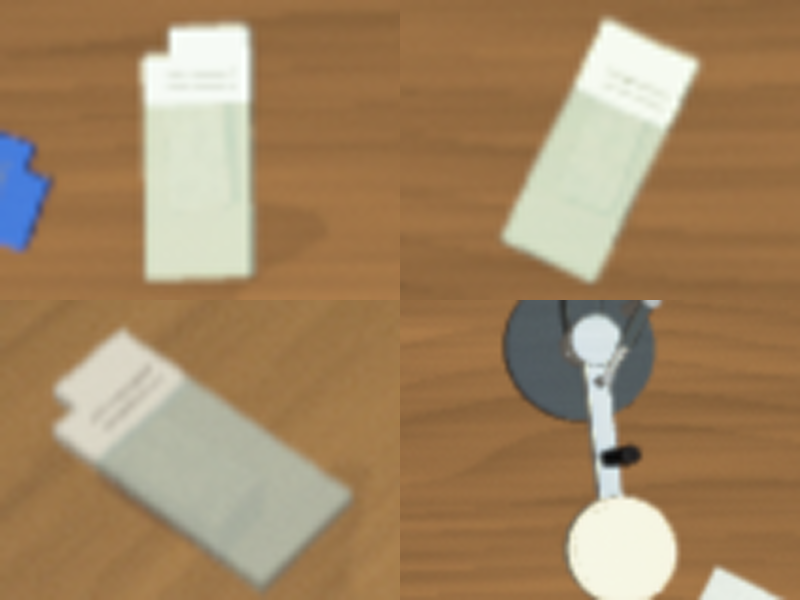

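The crop confirms the slip at (224,241): its frosted end is up-image and the notch is at its upper left, which is +x, +y, so it lies label up. The slip at (299,176) has no notch. The arm's disc is at about (443.8,234.9) and the post top at about (446.5,209.3). Next I'll work out the geometry.

Run:
```python
from h import *
L=onz("top",443.8,234.9,.05);P=onz("top",446.5,209.3,.088);H=onz("top",432.8,179.5,.012)
H2=onz("top",385+196/3.774,168+38/3.75,.05)
print(L,P,H,H2);d=L[:2]-H[:2];print(np.linalg.norm(d),np.linalg.norm(P[:2]-H[:2]),np.degrees(np.arctan2(d[1],d[0])))
s=cv2.imread("pics/side0.png")
print("side px of post/light/hinge:",proj("side",P),proj("side",L),proj("side",H))
for p in((199,250),(193,258),(206,283),(241,303),(168,231)):print(p,onz("top",*p,.01)[:2].round(3))
# side check of glass corners at z .03
for P in((.482,.237,.03),(.3715,.236,.03),(.372,.284,.03)):print(proj("side",P))
o=r.get_obs();M=R.from_rotvec(o["orientation"]).as_matrix();print(M.round(3),o["tcp_pos"])
```

```text
[ 0.43711072 -0.32132043  0.05      ] [ 0.501994   -0.31749803  0.088     ] [ 0.5893391  -0.31087062  0.012     ] [ 0.58753749 -0.30946788  0.05      ]
0.15258661703263723 0.08759616508710212 -176.07305842371397
side px of post/light/hinge: [402.2 155.2] [419.9 173.3] [374.3 166.6]
(199, 250) [0.403 0.33 ]
(193, 258) [0.382 0.346]
(206, 283) [0.315 0.31 ]
(241, 303) [0.262 0.215]
(168, 231) [0.455 0.415]
[274.5 281.3]
[312.1 309.2]
[295.8 324.5]
[[ 0.932  0.361 -0.001]
 [ 0.361 -0.932  0.001]
 [-0.    -0.002 -1.   ]] [ 0.2437622  -0.62890064  0.23043548]
```

play_rows --targets "1 0.04 -0.02 0 -0.12; 1 0.08 -0.04 0 -0.24; 1 0.12 -0.055 0 -0.36; 1 0.155 -0.07 0 -0.48; 1 0.19 -0.09 0 -0.6; 1 0.23 -0.105 0 -0.72; 1 0.265 -0.12 0 -0.84; 1 0.3 -0.14 0 -0.96" --squeeze 40

```text
clock: 0.77
tcp_pos: [0.4746, -0.3888, 0.2311]
orientation: [2.466, 1.946, 0.0]
contact_force: [0.5, -0.0, 0.4]
grip_width: 0.0001
gripper_force: 0.0
```

```bash
cat >> h.py <<'E'
def to(P,ang,show=True):
    "shift in tool axes and spin to reach TCP P, tool x heading ang (deg)"
    o=r.get_obs();M=R.from_rotvec(o["orientation"]).as_matrix();a=np.degrees(np.arctan2(M[1,0],M[0,0]))
    print("t",o["clock"],"tcp",o["tcp_pos"].round(4),"head",a.round(1),"F",o["contact_force"].round(1),"w",round(o["grip_width"],4),"grip",o["gripper_force"],"j",o["joints"].round(2))
    print("shift",(M.T@(np.array(P)-o["tcp_pos"])).round(4),"spin",np.round(-np.radians((ang-a+180)%360-180),3))
E
python3 -c "
from h import *
to((.503,-.355,.231),94)"
```

```text
t 0.7667 tcp [ 0.4746 -0.3888  0.2311] head 76.5 F [ 0.5 -0.   0.4] w 0.0001 grip 0.0 j [ 0.8   0.39 -0.28  1.69  0.12  1.07  0.25]
shift [0.0395 0.0198 0.0001] spin -0.305
```

play_rows --targets "1 0.02 0.01 0 -0.11; 1 0.038 0.02 0 -0.22; 1 0.038 0.02 0.03 -0.305; 1 0.038 0.02 0.065 -0.305; 1 0.038 0.02 0.1 -0.305; 1 0.038 0.02 0.13 -0.305; 1 0.038 0.02 0.155 -0.305; 1 0.038 0.02 0.173 -0.305"

```text
clock: 1.43
tcp_pos: [0.4999, -0.3574, 0.0552]
orientation: [-2.147, -2.289, 0.001]
contact_force: [-0.4, -0.7, -0.2]
grip_width: -0.0003
gripper_force: 0.0
```

```bash
python3 -c "
from h import *
to((.503,-.316,.058),94)
t=r.grab_frame('top')[:,:,::-1];s=r.grab_frame('side')[:,:,::-1]
cv2.imwrite('pics/c1.png',np.hstack([cv2.resize(t[150:270,370:510],None,fx=2.8,fy=2.8),cv2.resize(s[110:230,330:470],None,fx=2.8,fy=2.8)]))"
```

```text
t 1.4333 tcp [ 0.4999 -0.3574  0.0552] head 93.7 F [-0.4 -0.7 -0.2] w -0.0003 grip 0.0 j [ 0.74  0.61 -0.3   1.82  0.25  0.76  0.37]
shift [ 0.0411  0.0057 -0.0027] spin -0.006
```

View pics/c1.png

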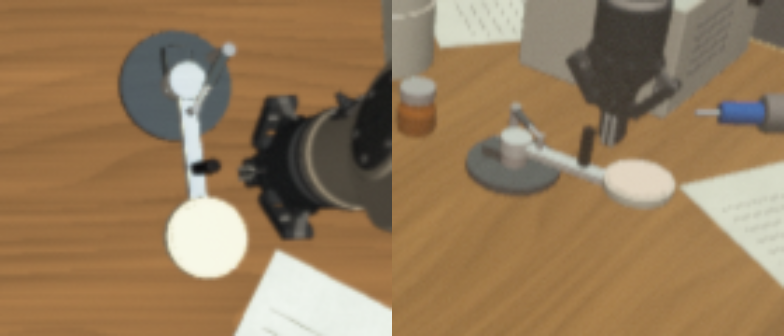

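The finger stands behind the post (top crop: post at about (205,167), fingertip at about (248,172)) and is level with it. I'll swing along the arc.

play_rows --targets "1 0.015 0.007 0 0; 1 0.023 0.006 0 0; 1 0.032 0.0045 0 0.1; 1 0.04 0.004 0 0.2; 1 0.049 0.0045 0 0.3; 1 0.0575 0.0055 0 0.4; 1 0.066 0.0075 0 0.5; 1 0.074 0.0105 0 0.6"

```text
clock: 2.2
tcp_pos: [0.5068, -0.2843, 0.0598]
orientation: [2.734, 1.546, -0.001]
contact_force: [-2.7, -1.5, 0.7]
grip_width: 0.0001
gripper_force: 1.3
```

```bash
cat >> h.py <<'E'
H=np.array([.588,-.310])
def arc(th,c=.018,rad=.085):
    a=np.radians(184)-th;u=np.array([np.cos(a),np.sin(a)]);t=np.array([u[1],-u[0]])
    return np.append(H+rad*u-c*t,.056),np.degrees(a)-90
E
python3 -c "
from h import *
for th in(.6,.8,1.0,1.2,1.3): to(*arc(th))
o=r.get_obs();d=o['tcp_pos'][:2]-H;print(np.linalg.norm(d))"
```

```text
t 2.2 tcp [ 0.5068 -0.2843  0.0598] head 59.0 F [-2.7 -1.5  0.7] w 0.0001 grip 1.2620592070743442 j [ 0.53  0.54 -0.16  1.91  0.13  0.7  -0.25]
shift [ 0.0009 -0.002   0.0037] spin -0.011
t 2.2 tcp [ 0.5068 -0.2843  0.0598] head 59.0 F [-2.7 -1.5  0.7] w 0.0001 grip 1.2620592070743442 j [ 0.53  0.54 -0.16  1.91  0.13  0.7  -0.25]
shift [ 0.0181 -0.0041  0.0037] spin 0.189
t 2.2 tcp [ 0.5068 -0.2843  0.0598] head 59.0 F [-2.7 -1.5  0.7] w 0.0001 grip 1.2620592070743442 j [ 0.53  0.54 -0.16  1.91  0.13  0.7  -0.25]
shift [ 0.0354 -0.0027  0.0037] spin 0.389
t 2.2 tcp [ 0.5068 -0.2843  0.0598] head 59.0 F [-2.7 -1.5  0.7] w 0.0001 grip 1.2620592070743442 j [ 0.53  0.54 -0.16  1.91  0.13  0.7  -0.25]
shift [0.052  0.0021 0.0037] spin 0.589
t 2.2 tcp [ 0.5068 -0.2843  0.0598] head 59.0 F [-2.7 -1.5  0.7] w 0.0001 grip 1.2620592070743442 j [ 0.53  0.54 -0.16  1.91  0.13  0.7  -0.25]
shift [0.0599 0.0057 0.0037] spin 0.689
0.08514395261119442
```

play_rows --targets "1 0.009 -0.003 0.002 0.095; 1 0.018 -0.004 0.003 0.19; 1 0.027 -0.0035 0.003 0.29; 1 0.0355 -0.0025 0.003 0.39; 1 0.044 -0.0005 0.003 0.49; 1 0.052 0.002 0.003 0.59; 1 0.056 0.004 0.003 0.64; 1 0.056 0.004 0.003 0.64"

```text
clock: 2.87
tcp_pos: [0.5412, -0.2361, 0.0568]
orientation: [3.08, 0.618, 0.004]
contact_force: [-0.1, 0.8, -0.7]
grip_width: -0.0001
gripper_force: 0.0
```

```bash
python3 -c "
from h import *
to(*arc(1.25))
t=r.grab_frame('top')[:,:,::-1];s=r.grab_frame('side')[:,:,::-1]
cv2.imwrite('pics/c2.png',np.hstack([cv2.resize(t[130:250,350:490],None,fx=2.8,fy=2.8),cv2.resize(s[110:230,330:470],None,fx=2.8,fy=2.8)]))"
```

```text
t 2.8667 tcp [ 0.5412 -0.2361  0.0568] head 22.7 F [-0.1  0.8 -0.7] w -0.0001 grip 0.0 j [ 0.3   0.55  0.    1.9  -0.    0.69 -0.87]
shift [-0.0029  0.0011  0.0008] spin 0.005
```

View pics/c2.png

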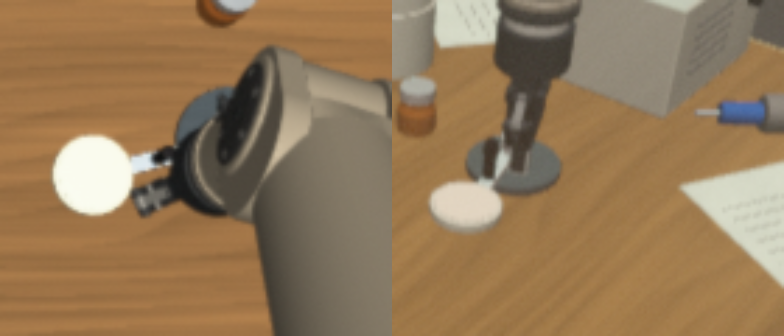

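play_rows --targets "1 -0.01 0 -0.03 0; 1 -0.01 0 -0.07 0; 1 -0.01 0 -0.11 0; 1 -0.005 -0.02 -0.135 0; 1 0 -0.055 -0.14 0.05; 1 0.005 -0.09 -0.14 0.12; 1 0.01 -0.13 -0.14 0.2; 1 0.015 -0.17 -0.14 0.28"

```text
clock: 3.63
tcp_pos: [0.4869, -0.0745, 0.1961]
orientation: [3.136, 0.174, 0.002]
contact_force: [0.6, 0.4, -0.2]
grip_width: 0.0002
gripper_force: 0.0
```

```bash
python3 -c "
from h import *
to((.389,.2612,.14),0)"
```

```text
t 3.6333 tcp [ 0.4869 -0.0745  0.1961] head 6.3 F [ 0.6  0.4 -0.2] w 0.0002 grip 0.0 j [ 0.04  0.22 -0.02  2.02  0.01  0.9  -1.44]
shift [-0.0603 -0.3444  0.0558] spin 0.111
```

play_rows --targets "-0.6 -0.008 -0.04 0 0.05; -0.6 -0.016 -0.08 0 0.1; -0.6 -0.022 -0.12 0 0.11; -0.6 -0.029 -0.16 0 0.11; -0.6 -0.036 -0.2 0.01 0.11; -0.6 -0.043 -0.24 0.02 0.11; -0.6 -0.05 -0.28 0.03 0.11; -0.6 -0.055 -0.315 0.04 0.11"

```text
clock: 4.3
tcp_pos: [0.3961, 0.2333, 0.1557]
orientation: [-3.141, -0.011, -0.002]
contact_force: [0.3, 0.7, -0.5]
grip_width: 0.0684
gripper_force: 0.0
```

play_rows --targets "-0.6 -0.003 -0.015 0.01 0; -0.6 -0.005 -0.029 0.015 0; -0.6 -0.005 -0.029 0.016 0; -0.6 -0.005 -0.029 0.016 0; -0.6 -0.005 -0.029 0.016 0"

```text
clock: 4.72
tcp_pos: [0.3924, 0.2592, 0.1396]
orientation: [3.141, 0.006, 0.001]
contact_force: [-0.4, 0.4, -0.2]
grip_width: 0.0685
gripper_force: 0.0
```

Run:
```python
from h import *
to((.389,.2612,.006),0)
t=r.grab_frame('top')[:,:,::-1];s=r.grab_frame('side')[:,:,::-1]
cv2.imwrite('pics/c3.png',np.hstack([cv2.resize(t[190:310,160:300],None,fx=2.8,fy=2.8),cv2.resize(s[220:360,210:350],(392,336))]))
hsv=cv2.cvtColor(t,cv2.COLOR_BGR2HSV)
n,l,st,ce=cv2.connectedComponentsWithStats(((hsv[...,2]>200)&(hsv[...,1]<60)).astype(np.uint8))
k=l[192,383];print(st[k],ce[k]);cs,_=cv2.findContours((l==k).astype(np.uint8),0,2);q=cv2.fitEllipse(max(cs,key=cv2.contourArea));print(q)
L=onz('top',*ce[k],.05);print("light",L,np.linalg.norm(L[:2]-H))
k=l[225,224];print(st[k],ce[k])
```

```text
t 4.7167 tcp [0.3924 0.2592 0.1396] head 0.2 F [-0.4  0.4 -0.2] w 0.0685 grip 0.0 j [-0.5   0.28 -0.25  2.11  0.1   0.77 -2.38]
shift [-0.0035 -0.0021  0.1336] spin 0.004
[369 179  36  28 661] [383.76701967 191.83207262]
((384.4998474121094, 191.87632751464844), (26.208148956298828, 33.461753845214844), 84.00495910644531)
light [ 0.55214989 -0.16669696  0.05      ] 0.14771929791185293
[214 220  18  34 536] [223.28544776 236.43656716]
```

View pics/c3.png

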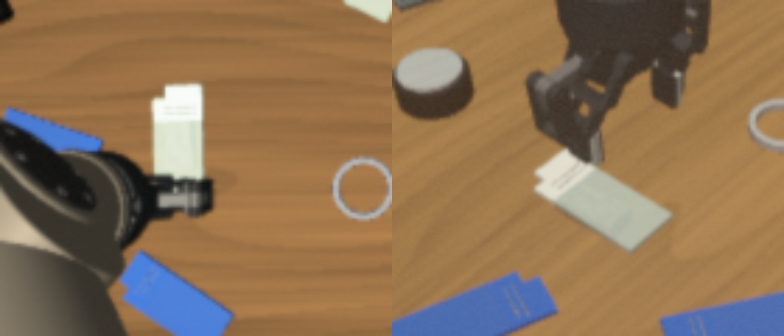

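The light sits at its predicted end-stop position, (0.552,-0.165). The gripper stands over the clear end of the notched glass. Descending.

play_rows --targets "-0.6 -0.0035 -0.002 0.025 0; -0.6 -0.0035 -0.002 0.05 0; -0.6 -0.0035 -0.002 0.075 0; -0.6 -0.0035 -0.002 0.095 0; -0.6 -0.0035 -0.002 0.11 0; -0.6 -0.0035 -0.002 0.122 0; -0.6 -0.0035 -0.002 0.13 0; -0.6 -0.0035 -0.002 0.133 0"

```text
clock: 5.48
tcp_pos: [0.3886, 0.2616, 0.0056]
orientation: [3.141, 0.006, -0.001]
contact_force: [-0.1, -0.1, -0.5]
grip_width: 0.0689
gripper_force: 0.0
```

Run:
```python
from h import *
to((.389,.2612,.006),0)
t=r.grab_frame('top')[:,:,::-1];s=r.grab_frame('side')[:,:,::-1]
cv2.imwrite('pics/c4.png',np.hstack([cv2.resize(t[190:310,160:300],None,fx=2.8,fy=2.8),cv2.resize(s[250:350,230:330],(392,336))]))
```

```text
t 5.4833 tcp [0.3886 0.2616 0.0056] head 0.2 F [-0.1 -0.1 -0.5] w 0.0689 grip 0.0 j [-0.57  0.51 -0.19  2.18  0.21  0.46 -2.49]
shift [ 0.0004  0.0004 -0.0004] spin 0.004
```

View pics/c4.png

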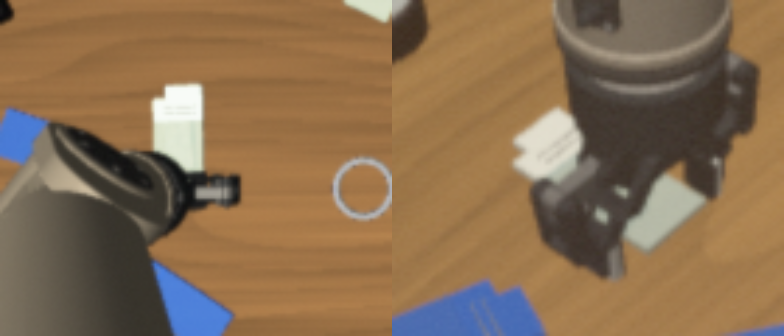

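The fingers straddle the clear end and nothing is touching. Closing gradually, then lifting a little.

play_rows --targets "-0.4 0 0 0 0; -0.25 0 0 0 0; -0.15 0 0 0 0; -0.08 0 0 0 0; 0 0 0 0 0; 0.3 0 0 0 0; 0.3 0 0 0 0; 0.3 0 0 0 0" --squeeze 50

```text
clock: 6.25
tcp_pos: [0.3888, 0.2628, 0.007]
orientation: [-3.141, -0.007, -0.001]
contact_force: [-0.8, -1.5, 7.2]
grip_width: 0.0447
gripper_force: 49.7
```

play_rows --targets "0.3 0 0 -0.005 0; 0.3 0 0 -0.015 0; 0.3 0 0 -0.03 0; 0.3 0 0 -0.05 0; 0.3 0 0 -0.07 0; 0.3 0 0 -0.09 0; 0.3 0 0 -0.1 0; 0.3 0 0 -0.1 0"

```text
clock: 6.92
tcp_pos: [0.3897, 0.2636, 0.1088]
orientation: [-3.139, -0.007, -0.006]
contact_force: [-0.0, 0.4, -1.3]
grip_width: 0.0448
gripper_force: 51.0
```

Run:
```python
from h import *
to((.478,-.165,.106),0)
t=r.grab_frame('top')[:,:,::-1];s=r.grab_frame('side')[:,:,::-1]
cv2.imwrite('pics/c5.png',np.hstack([cv2.resize(t[190:310,160:300],None,fx=2.8,fy=2.8),cv2.resize(s[210:350,210:350],(392,336))]))
```

```text
t 6.9167 tcp [0.3897 0.2636 0.1088] head 0.3 F [-0.   0.4 -1.3] w 0.0448 grip 50.997145771980286 j [-0.52  0.33 -0.25  2.13  0.12  0.69 -2.41]
shift [0.0863 0.429  0.0019] spin 0.005
```

View pics/c5.png

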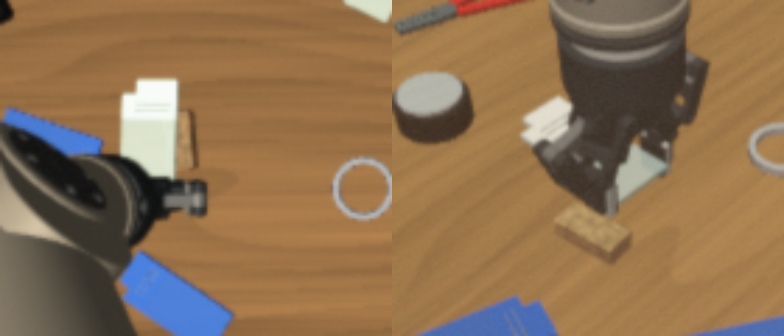

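The glass is held level with its cork left in place. The TCP is 17 mm below the glass underside. Carrying it to the light.

play_rows --targets "0.3 0.001 0.005 -0.008 0; 0.3 0.003 0.015 -0.018 0; 0.3 0.006 0.032 -0.028 0; 0.3 0.011 0.055 -0.035 0; 0.3 0.016 0.08 -0.035 0; 0.3 0.021 0.105 -0.035 0; 0.3 0.026 0.13 -0.035 0; 0.3 0.031 0.155 -0.035 0"

```text
clock: 7.68
tcp_pos: [0.4196, 0.1059, 0.1407]
orientation: [3.141, 0.008, -0.003]
contact_force: [-0.8, 1.2, -1.3]
grip_width: 0.0448
gripper_force: 51.1
```

play_rows --targets "0.3 0.005 0.025 0 0; 0.3 0.01 0.05 0 0; 0.3 0.015 0.075 0 0; 0.3 0.02 0.1 0 0; 0.3 0.025 0.125 0 0; 0.3 0.029 0.145 0 0; 0.3 0.032 0.16 0 0; 0.3 0.034 0.17 0 0"

```text
clock: 8.35
tcp_pos: [0.4543, -0.0643, 0.1406]
orientation: [3.141, 0.004, -0.003]
contact_force: [-0.2, 0.9, -1.3]
grip_width: 0.0448
gripper_force: 51.1
```

Run:
```python
from h import *
to((.4765,-.1645,.073),0)
```

```text
t 8.35 tcp [ 0.4543 -0.0643  0.1406] head 0.1 F [-0.2  0.9 -1.3] w 0.0448 grip 51.06438159942627 j [ 0.06  0.25 -0.06  2.14  0.02  0.76 -1.59]
shift [0.0221 0.1002 0.0676] spin 0.002
```

play_rows --targets "0.3 0.003 0.012 0 0; 0.3 0.008 0.032 0 0; 0.3 0.013 0.055 0 0; 0.3 0.018 0.078 0 0; 0.3 0.021 0.093 0.005 0; 0.3 0.022 0.1 0.015 0; 0.3 0.022 0.1 0.03 0; 0.3 0.022 0.1 0.04 0"

```text
clock: 9.02
tcp_pos: [0.4764, -0.1615, 0.0994]
orientation: [-3.141, -0.007, 0.004]
contact_force: [0.2, 1.2, -0.5]
grip_width: 0.0444
gripper_force: 51.1
```

play_rows --targets "0.3 0 0 0.01 0; 0.3 0 0 0.018 0; 0.3 0 0 0.024 0; 0.3 0 0 0.027 0; 0.3 0 0 0.028 0; 0.3 0 0 0.028 0; 0.3 0 0 0.028 0; 0.3 0 0 0.028 0"

```text
clock: 9.68
tcp_pos: [0.4779, -0.162, 0.0738]
orientation: [3.141, 0.007, 0.002]
contact_force: [-0.6, 0.1, -0.5]
grip_width: 0.045
gripper_force: 51.1
```

Run:
```python
from h import *
to((.4765,-.1645,.073),0)
t=r.grab_frame('top')[:,:,::-1];s=r.grab_frame('side')[:,:,::-1]
cv2.imwrite('pics/t6.png',t);cv2.imwrite('pics/s6.png',s)
cv2.imwrite('pics/c6.png',np.hstack([cv2.resize(t[150:250,340:440],(400,400),interpolation=2),cv2.resize(s[130:230,340:440],(400,400),interpolation=2)]))
o=np.array(r.get_obs()['tcp_pos'])
for n in('top','side'):
    for x,y in((.109-.055+.0,.023),(.093+.0,.011),(.093,-.023),(.06,.023),(.06,-.023)): print(n,(x,y),proj(n,o+[x,y,.023]))
    print(n,'light',proj(n,(.5525,-.1645,.05)))
```

```text
t 9.6833 tcp [ 0.4779 -0.162   0.0738] head 0.3 F [-0.6  0.1 -0.5] w 0.045 grip 51.06506824493408 j [ 0.21  0.42 -0.01  2.09  0.01  0.63 -1.37]
shift [-0.0014  0.0024  0.0008] spin 0.005
top (0.054, 0.023) [376.6 197.9]
top (0.093, 0.011) [381.  182.5]
top (0.093, -0.023) [394.4 182.4]
top (0.06, 0.023) [376.6 195.6]
top (0.06, -0.023) [394.8 195.4]
top light [382.9 191.7]
side (0.054, 0.023) [359.2 174.6]
side (0.093, 0.011) [350.5 167.6]
side (0.093, -0.023) [357.7 162.6]
side (0.06, 0.023) [357.5 173.8]
side (0.06, -0.023) [367.1 166.8]
side light [357.4 181.4]
```

View pics/c6.png

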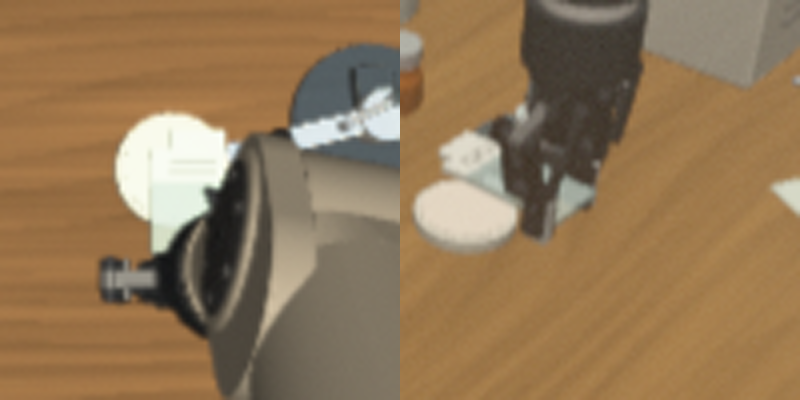

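The views agree with projection: the notch corner shows at side (350,167.5), predicted (350.5,167.6), and the frost edge at top row 195.8, predicted 195.5. The disc centre is at top (382.5,191.8) under the frosted end. I'll make a 1 mm trim, let it settle and hand in.

play_rows --targets "0.3 -0.001 0.001 0 0; 0.3 -0.001 0.001 0 0; 0.3 -0.001 0.001 0 0; 0.3 -0.001 0.001 0 0; 0.3 -0.001 0.001 0 0; 0.3 -0.001 0.001 0 0; 0.3 -0.001 0.001 0 0; 0.3 -0.001 0.001 0 0"

```text
clock: 10.45
tcp_pos: [0.4765, -0.163, 0.0733]
orientation: [-3.142, -0.008, 0.0]
contact_force: [-0.3, 0.7, -0.6]
grip_width: 0.0448
gripper_force: 51.1
```

Run:
```python
from h import *
to((.4765,-.1635,.073),0)
print(r.hand_in())
```

```text
t 10.45 tcp [ 0.4765 -0.163   0.0733] head 0.3 F [-0.3  0.7 -0.6] w 0.0448 grip 51.06567084789276 j [ 0.22  0.42 -0.01  2.09  0.01  0.63 -1.37]
shift [0.     0.0005 0.0003] spin 0.005
the job is handed in; nothing more can be done
None
```

I handed the job in at 10.5 s; the verdict was not shown. The light is swung home against its stop, and the notched glass is held level by its clear end, label up, with the frosted end centred about 4 cm above the disc.

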